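# Stack the paint dishes for the next marbled print

## Robot

A 6-joint arm with a two-finger parallel gripper is mounted at the origin on the work surface. World frame = base frame: x ahead of the robot, y to its left, z up, the work surface at z = 0. Lengths are in m, angles in rad, forces in N, time in s.
With the tool pointing down it reaches from about 0.25 to 0.8 m from the base axis. Payload 8.5 kg.
Tool frame: the origin (TCP) lies between the finger pads; the fingertips stand manip.tip_reach ahead of it and the grasp point (between the pads) lies 11 mm behind it (manip.tip_reach is the distance from the TCP to the fingertips, in m); z points along the fingers, y is the line along which they close (so a half turn about z gives the same grasp; the last joint's range is limited). The gripper opens to 85 mm and grips with 20 to 120 N. Pads are 22 mm wide; open, the fingers measure 114 mm over their backs; the gripper's body (76 mm by 85 mm) begins 54 mm behind the grasp point. The pads swing forward as they close: fully open they stand 13 mm farther back than shut.
Start: joints at [-1.297, 0.238, -0.013, 1.319, 0, 1.571], TCP at [0.142, -0.505, 0.239] pointing down, gripper open.
Joint ranges: [-2.66, 2.66], [-1.03, 1.9], [-1.14, 1.46], [-1.82, 2.27], [-1.45, 1.34], [-3.14, 3.14]. Speed limits (rad/s): [2.22, 2.22, 2.79, 3.14, 3.14, 3.14].

## Interface

Orientations are given as a unit quaternion [w, x, y, z].
In Python, from bench import manip gives the robot as it stands. The module is installed in compiled form; this text tells all that it offers.
- The arm moves only by the tool apply_moves, never from a script. Its argument "targets" is a list of rows, each an object with "translation": the shift along the tool's x, y, z in mm, a list of three; "delta_rot": the turn, a rotation vector about the tool's x, y, z in rad, a list of three; "hand": the opening, from -1 (shut) to 1 (fully open). A call has 1 to 10 rows; each row shifts and turns the commanded pose from where the row before left it, along the tool's axes as they then stand; what a row does not reach is not made up. A row lasts 1/8 s, in which the tool goes at most 62.5 mm and 10.7 degrees, less where a joint would pass 70% of its speed; a pose out of reach is approached as far as the arm can. A call with a gripper value outside its range is refused whole. The fingers move at their own pace and stop on an object; "squeeze" is the grip in N (left out, the last holds). Time passes only in rows, so rows that do not move let the fingers close. It gives the time, the measured TCP pose, the force, the opening and the grip force at its end, in the units of the state.
- manip.get_state(): the state, without advancing time (a new reading comes with each control period).
- manip.grab_frame(name): name is "scene" or "top"; returns (picture, depth): 384x512x3 uint8, blue, green, red; 384x512 float32, m along the optical axis (not along the pixel's ray), 0 where there is no reading.
- manip.get_calibration(name): a dict with "K" (3x3 intrinsics, pixels), "rvec" (rotation vector, rad) and "tvec" (3), from world to camera coordinates, as OpenCV has them. Camera axes: x right, y down, z forward; pixel columns grow to the right and rows downward; lengths in m; the calibration is good to about 2 mm. A picture is of the moment at which its call begins. get_calibration takes no time and is no camera call.
- manip.finish_job(): hands the job in; it is judged then, once.
The state is a dict: "time": time; "q": joint angles; "dq": joint speeds; "effort": joint torques, N m; "eef_pos": TCP position; "tool_rot": TCP orientation; "ft_force": force on the tool from outside, world axes, zero at the start; "ft_torque": the same for the moment, N m; "finger_gap": finger opening in m; "gripper_force": force on a finger pad.
Only numpy, scipy, OpenCV 4.12 (cv2) and the standard library are available. Lean on these libraries where they do the work, as an engineer would, in place of code of your own. Each camera call takes 0.05 s, during which the arm holds its last target. There are 200 camera calls.

## Task

Stack four of the paint dishes upright in the middle of the slate coaster, so that they come off in the order the marbler will use them: white at the bottom, then yellow, then red, and blue on top, each with its foot properly seated in the dish below, and close the stack with the wooden lid, knob up. Let go of it all, and leave the green dish and the two paint bottles standing where they are.

Things in the scene. Friction and masses are not known exactly. Their poses are not given: they have to be found in the camera images.
- white_dish: Stacking porcelain dish, open, 62 mm across, 28 high, 120 g, with a hard dry white paint cake (top 16 up) and a white outer band. Side upright from 6 to 28 up: grip there. Its foot, 6 high, tapering from 49 to 39 across at the underside, drops into the 54 mouth of another dish until the shoulder meets the rim: origins 22 apart. Origin: centre of underside, z up. Starts upright on the bench.
- yellow_dish: Stacking dish of the very same shape, size and origin as the white one (62 mm across, 28 high), with a yellow paint cake and yellow band.
- red_dish: Stacking dish of the very same shape, size and origin as the white one (62 mm across, 28 high), with a red paint cake and red band.
- blue_dish: Stacking dish of the very same shape, size and origin as the white one (62 mm across, 28 high), with a blue paint cake and blue band.
- green_dish: Stacking dish of the very same shape, size and origin as the white one (62 mm across, 28 high), with a green paint cake and green band. Not wanted for this print.
- lid: Dark wooden lid for the dishes, 62 mm across, about 60 g, knob up on the bench. It has the same foot as a dish (6 high); seated in a dish, its disc (6 to 13 up) rests on the rim and its origin is 22 above the dish's. Grip: round knob in the middle, 18 across, from 19 to 31 up, on a 13 neck. Origin: centre of underside, z up.
- coaster: Round flat dark slate coaster, 96 mm across, 6 thick, fixed to the bench. Origin: centre of its underside, on the bench (its upper face is 6 higher).
- orange_bottle: Small closed glass paint bottle, upright and loose, 36 mm across, 71 high, black cap with an orange dot. Origin: centre of its underside. To be left alone.
- purple_bottle: Small closed glass paint bottle, upright and loose, 36 mm across, 71 high, black cap with a purple dot. Origin: centre of its underside. To be left alone.
- brush_rest: Blue porcelain brush rest, a low ridge with five humps, 78 mm long along its y, 22 wide, 18 high, fixed to the bench. Origin: centre of its underside. Only in the way.
Things that resemble listed ones, but are neither listed nor needed, are in the scene too. Of the things that look like the blue_dish, the middle-sized one is meant.

How it is judged:
By the outcome, as a careful person would: the job done as asked, in the order asked, and still so for the second after the job is handed in, with the robot touching nothing.
It also fails if it takes over 128 s, if anything falls off the work surface, if the arm or the gripper's body presses on something with over 40 N, if the wrist force passes 120 N, or if a joint passes its speed limit or range.

## Working session

There is one attempt and no reset: what is moved stays moved. The work goes in short steps, Python scripts to look and compute and a tool call to move; the robot and the scene stay as the last step left them, time stands still between calls to the robot, and variables do not carry over. Pictures are saved under pics/ and viewed, at most 14 in all, crops included, and the job is handed in when it is done.

Besides the shell and the picture viewer there is one more tool, called after "Call:" as a command line: name --argument value ..., lists and objects as JSON in quotes. apply_moves: Moves the arm, as the interface text tells. Its arguments: {"type":"object","properties":{"targets":{"type":"array"},"squeeze":{"type":"number"}},"required":["targets"]}

```bash
mkdir -p pics
cat > h.py <<'E'
import numpy as np, cv2
from bench import manip
def cam(n):
    c=manip.get_calibration(n); R=cv2.Rodrigues(np.array(c["rvec"],float))[0]
    return np.array(c["K"],float),R,np.array(c["tvec"],float).ravel()
def ray(n,u,v,z):
    K,R,t=cam(n); C=-R.T@t; d=R.T@np.linalg.solve(K,[u,v,1.]); return C+d*(z-C[2])/d[2]
def cloud(n,dep):
    K,R,t=cam(n); v,u=np.mgrid[:384,:512]
    P=np.stack([(u-K[0,2])*dep/K[0,0],(v-K[1,2])*dep/K[1,1],dep],-1)
    return (P-t)@R
E
python3 - <<'E'
from h import *
for n in("top","scene"):
    p,d=manip.grab_frame(n); cv2.imwrite(f"pics/{n}0.png",cv2.resize(p,(800,600),interpolation=cv2.INTER_CUBIC)); np.savez(f"{n}0.npz",p=p,d=d)
    K,R,t=cam(n); print(n,-R.T@t,R[2],K[0,0])
s=manip.get_state(); print(s, manip.tip_reach)
E
```

```text
top [0.42748422 0.01526342 0.82426308] [ 0.05608387 -0.04085086 -0.99759   ] 365.610791547592
scene [0.82031374 0.20168183 0.67531593] [-0.47361012 -0.27886102 -0.83542204] 361.66532709274037
{'time': 0.1, 'q': array([-1.29697590e+00,  2.38731972e-01, -1.41666928e-02,  1.31919747e+00,
        1.71073306e-05,  1.57079601e+00]), 'dq': array([-3.73345131e-04, -1.37536841e-03,  1.84530986e-03, -5.25762787e-05,
       -5.85110025e-06, -4.52952169e-04]), 'effort': array([-9.65630934e-04, -5.39721823e+01,  3.46997666e+01,  1.34636965e-02,
       -1.06031843e-05,  3.27223484e-05]), 'eef_pos': array([ 0.14187346, -0.50509254,  0.23873731]), 'tool_rot': array([-6.44991179e-04,  9.90642197e-01,  1.36483022e-01, -8.02272316e-05]), 'ft_force': array([ 0.23255969,  0.01557558, -1.18798061]), 'ft_torque': array([-0.03342294, -0.0576618 ,  0.01403835]), 'gripper_force': 0.0, 'finger_gap': 0.08520849328721948} 0.008
```

View pics/top0.png

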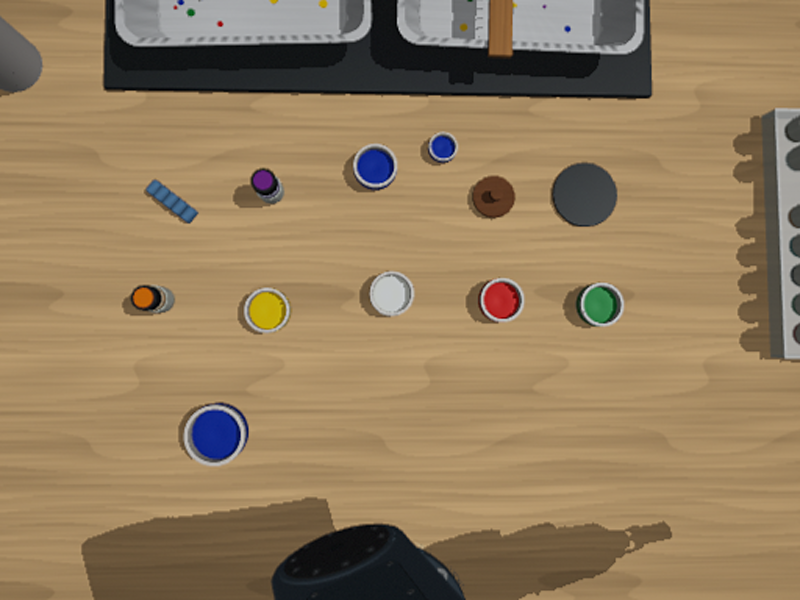

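View pics/scene0.png

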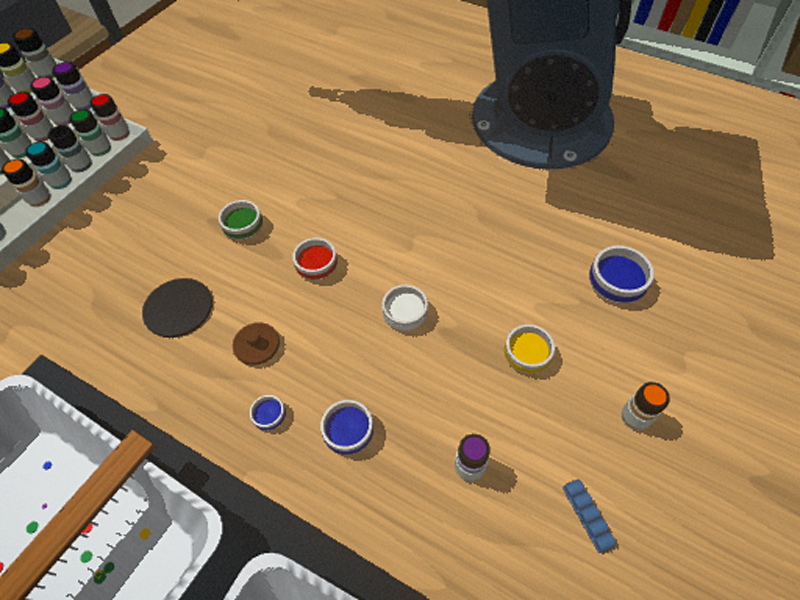

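The top view (800x600 scale) shows white (391,294), yellow (267,310), red (501,300), green (600,304), the lid (493,197) and the coaster (585,194). The three blue dishes are at (215,434) large, (375,166) middle and (442,147) small, so the middle one is the target.

```bash
cat > m.py <<'E'
from h import *
def comps(n,p,m,z,amin=60):
    k,l,st,c=cv2.connectedComponentsWithStats(m.astype(np.uint8))
    out=[]
    for i in range(1,k):
        if st[i,4]<amin: continue
        cn=max(cv2.findContours((l==i).astype(np.uint8),cv2.RETR_EXTERNAL,cv2.CHAIN_APPROX_NONE)[0],key=len).reshape(-1,2)
        if len(cn)<8: continue
        P=np.array([ray(n,u,v,z)[:2] for u,v in cn]); (x,y),r=cv2.minEnclosingCircle(P.astype(np.float32)*1000)
        mo=cv2.moments(P.astype(np.float32)); 
        ctr=[mo['m10']/mo['m00'],mo['m01']/mo['m00']]
        out.append((np.round(np.array(ctr)*1000,1),round(2000*np.sqrt(abs(mo['m00'])/np.pi),1),st[i,4]))
    return out
def masks(p):
    h=cv2.cvtColor(p,cv2.COLOR_BGR2HSV).astype(int); H,S,V=h[...,0],h[...,1],h[...,2]
    return dict(yellow=((H>20)&(H<33)&(S>200)&(V>120),.016),red=(((H<6)|(H>174))&(S>180)&(V>90),.016),
     blue=((H>112)&(H<128)&(S>190)&(V>80),.016),green=((H>55)&(H<80)&(S>120),.016),
     rim=((S<45)&(V>150),.028),coaster=((S<70)&(V<75)&(V>30),.006),lid=((H<14)&(S>110)&(V<125),.013),
     orange=((H>6)&(H<14)&(S>220)&(V>190),.071),purple=((H>135)&(H<160)&(S>100),.071))
E
python3 - <<'E'
from m import *
for n in("top","scene"):
    f=np.load(f"{n}0.npz"); p=f["p"]; print(n)
    for k,(m,z) in masks(p).items():
        for c,dm,a in comps(n,p,m,z):
            if 150<c[0]<650 and abs(c[1])<450 and dm<120: print(k,c,dm,a)
    X=cloud(n,f["d"]); 
    ok=(X[...,2]>.023)&(X[...,2]<.032)&(f["d"]>0)
    k,l,st,c=cv2.connectedComponentsWithStats(ok.astype(np.uint8))
    for i in range(1,k):
        if 60<st[i,4]<1500:
            Q=X[l==i]; A=np.c_[2*Q[:,:2],np.ones(len(Q))]; s=np.linalg.lstsq(A,(Q[:,:2]**2).sum(1),rcond=None)[0]
            print("dep",np.round(s[:2]*1000,1),round(2000*np.sqrt(s[2]+s[:2]@s[:2]),1),np.round(np.median(Q[:,2])*1000,1),st[i,4])
E
```

```text
top
yellow [447.6 161.7] 48.3 417
red [ 461.9 -169.5] 47.7 387
blue [276.6 230.4] 62.8 725
green [ 455.4 -313.1] 46.7 364
rim [471.1 -12.2] 59.9 531
rim [ 462.2 -168.2] 59.7 139
rim [ 455.8 -310.8] 59.8 149
rim [447.8 161. ] 60.0 149
rim [277.1 229.8] 79.5 263Traceback (most recent call last):
  File "<stdin>", line 5, in <module>
  File "m.py", line 9, in comps
    P=np.array([ray(n,u,v,z)[:2] for u,v in cn]); (x,y),r=cv2.minEnclosingCircle(P.astype(np.float32)*1000)
                ~~~^^^^^^^^^
  File "h.py", line 7, in ray
    K,R,t=cam(n); C=-R.T@t; d=R.T@np.linalg.solve(K,[u,v,1.]); return C+d*(z-C[2])/d[2]
          ~~~^^^
  File "h.py", line 4, in cam
    c=manip.get_calibration(n); R=cv2.Rodrigues(np.array(c["rvec"],float))[0]
ValueError: time passes only in moves, steps and waits
```

```bash
python3 - <<'E'
from bench import manip
import pickle; pickle.dump({n:manip.get_calibration(n) for n in("top","scene")},open("cal.pkl","wb"))
E
sed -i 's/    c=manip.get_calibration(n); R/    c=CAL[n]; R/; s/^def cam/import pickle; CAL=pickle.load(open("cal.pkl","rb"))\ndef cam/' h.py
cat > run.py <<'E'
from m import *
def measure(fr):
  for n in("top","scene"):
    p,d=fr[n]; print(n)
    for k,(m,z) in masks(p).items():
        for c,dm,a in comps(n,p,m,z):
            if 150<c[0]<750 and abs(c[1])<450 and 15<dm<120: print(k,c,dm,a)
    X=cloud(n,d)
    ok=(X[...,2]>.023)&(X[...,2]<.032)&(d>0)
    k,l,st,c=cv2.connectedComponentsWithStats(ok.astype(np.uint8))
    for i in range(1,k):
        if 60<st[i,4]<1500:
            Q=X[l==i]; A=np.c_[2*Q[:,:2],np.ones(len(Q))]; s=np.linalg.lstsq(A,(Q[:,:2]**2).sum(1),rcond=None)[0]
            print("dep",np.round(s[:2]*1000,1),round(2000*np.sqrt(s[2]+s[:2]@s[:2]),1),np.round(np.median(Q[:,2])*1000,1),st[i,4])
E
python3 - <<'E'
from run import *
measure({n:(np.load(f"{n}0.npz")["p"],np.load(f"{n}0.npz")["d"]) for n in("top","scene")})
E
```

```text
top
yellow [447.6 161.7] 48.3 417
red [ 461.9 -169.5] 47.7 387
blue [683.1 -86.7] 28.2 139
blue [653.7  11.1] 46.5 364
blue [276.6 230.4] 62.8 725
green [ 455.4 -313.1] 46.7 364
rim [652.8  10.9] 59.3 131
rim [471.1 -12.2] 59.9 531
rim [ 462.2 -168.2] 59.7 139
rim [ 455.8 -310.8] 59.8 149
rim [447.8 161. ] 60.0 149
rim [277.1 229.8] 79.5 263
coaster [ 618.6 -296. ] 90.3 1241
lid [ 612.  -160.4] 57.9 542
purple [618.6 159.6] 25.4 137
dep [864.3 299.3] 64.8 27.3 75
dep [ 871.7 -283. ] 98.9 27.4 94
dep [801.1 529.6] 79.6 27.2 101
dep [652.4  11.5] 57.9 27.7 176
dep [471.5 -11.8] 57.9 27.6 149
dep [ 462.4 -167.1] 58.0 27.8 166
dep [ 456.1 -309.6] 57.9 27.5 180
dep [448.1 160.9] 58.0 27.9 182
scene
yellow [443.6 161.2] 46.0 385
red [ 458.2 -168.9] 41.5 233
blue [263.2 237.3] 44.2 233
green [ 451.7 -312.1] 36.5 122
rim [ 454.9 -310.2] 58.6 79
rim [ 461.4 -167.6] 58.5 90
rim [270.3 227.9] 79.2 193
rim [470.5 -11.7] 59.0 421
rim [446.7 161.2] 59.4 135
rim [651.6  11.4] 59.5 180
coaster [ 618.3 -296.6] 91.0 1189
lid [ 476.1 -147.9] 19.2 82
lid [ 612.8 -159.9] 57.4 444
orange [461.9 312.3] 22.1 132
purple [617.7 160.4] 23.4 169
dep [ 527.5 -605.4] 181.9 29.8 1167
dep [135.4  -0.7] 126.0 27.4 136
dep [38.8 91. ] 66.4 27.3 87
dep [ 455.3 -309.9] 57.8 27.3 167
dep [ 461.7 -167.1] 58.1 27.3 182
dep [276.6 227.4] 70.0 27.8 93
dep [277.1 227.5] 81.1 27.2 109
dep [470.7 -11.6] 57.9 27.6 199
dep [447.4 161.1] 57.9 27.6 222
dep [ 612.3 -159.6] 13.5 30.5 63
dep [651.9  11.6] 57.8 27.5 254
dep [ 875.2 -271.9] 118.9 27.3 280
dep [ 930.8 -116.3] 211.1 27.7 165
```

All positions agree across both views to under 1 mm, and the sizes and heights match. Starting with the white dish at (471,-11.7), I first turn the tool to yaw 0.

Call:
apply_moves --targets '[{"translation": [0,0,0],"delta_rot": [0,0,0.137],"hand": 1},{"translation": [0,0,0],"delta_rot": [0,0,0.137],"hand": 1},{"translation": [30,-45,5],"delta_rot": [0,0,0],"hand": 1},{"translation": [30,-45,5],"delta_rot": [0,0,0],"hand": 1},{"translation": [30,-45,5],"delta_rot": [0,0,0],"hand": 1},{"translation": [30,-45,5],"delta_rot": [0,0,0],"hand": 1},{"translation": [30,-45,5],"delta_rot": [0,0,0],"hand": 1},{"translation": [30,-45,5],"delta_rot": [0,0,0],"hand": 1},{"translation": [30,-45,5],"delta_rot": [0,0,0],"hand": 1},{"translation": [0,0,0],"delta_rot": [0,0,0],"hand": 1}]' --squeeze 30

```text
time: 1.35
eef_pos: [0.3532, -0.1876, 0.2038]
tool_rot: [-0.0, 1.0, 0.003, -0.0]
ft_force: [0.3, -0.6, -0.5]
finger_gap: 0.0855
gripper_force: 0.0
```

```bash
cat > g.py <<'E'
import sys; from bench import manip; import numpy as np
from scipy.spatial.transform import Rotation as Ro
def go(x,y,z):
    s=manip.get_state(); w,a,b,c=s["tool_rot"]; R=Ro.from_quat([a,b,c,w])
    want=Ro.from_quat([1,0,0,0])
    print("t",round(s["time"],2),"tcp",np.round(s["eef_pos"]*1000,1),"shift",np.round(R.inv().apply(np.array([x,y,z])-s["eef_pos"]*1000),1),"rot",np.round((R.inv()*want).as_rotvec(),4),"F",np.round(s["ft_force"],1),"gap",round(s["finger_gap"]*1000,1),"gf",round(s["gripper_force"],1))
if __name__=="__main__": go(*map(float,sys.argv[1:4]))
E
python3 g.py 471 -11.7 60
```

```text
t 1.35 tcp [ 353.2 -187.6  203.8] shift [ 118.9 -175.   144. ] rot [-0.001   0.0005  0.0056] F [ 0.3 -0.6 -0.5] gap 85.5 gf 0.0
```

Call:
apply_moves --targets '[{"translation": [24,-35,10],"delta_rot": [0,0,0.0056],"hand": 1},{"translation": [24,-35,10],"delta_rot": [0,0,0],"hand": 1},{"translation": [24,-35,10],"delta_rot": [0,0,0],"hand": 1},{"translation": [23,-35,10],"delta_rot": [0,0,0],"hand": 1},{"translation": [23.4,-35.6,10],"delta_rot": [0,0,0],"hand": 1},{"translation": [0,0,40],"delta_rot": [0,0,0],"hand": 1},{"translation": [0,0,40],"delta_rot": [0,0,0],"hand": 1},{"translation": [0,0,14],"delta_rot": [0,0,0],"hand": 1},{"translation": [0,0,0],"delta_rot": [0,0,0],"hand": 1}]'

```text
time: 2.48
eef_pos: [0.4708, -0.016, 0.0601]
tool_rot: [-0.0, 1.0, -0.003, -0.001]
ft_force: [0.4, -0.2, 0.8]
finger_gap: 0.0852
gripper_force: 0.0
```

```bash
python3 g.py 471 -11.7 14
python3 - <<'E'
from h import *
p,d=manip.grab_frame("scene"); np.savez("s1.npz",p=p,d=d)
cv2.imwrite("pics/s1.png",cv2.resize(p[100:260,180:380],(800,640)[:2],interpolation=cv2.INTER_CUBIC)[:600])
E
```

```text
t 2.48 tcp [470.8 -16.   60.1] shift [ 0.2 -4.3 46.1] rot [-0.0001  0.0016 -0.0067] F [ 0.4 -0.2  0.8] gap 85.2 gf 0.0
```

View pics/s1.png

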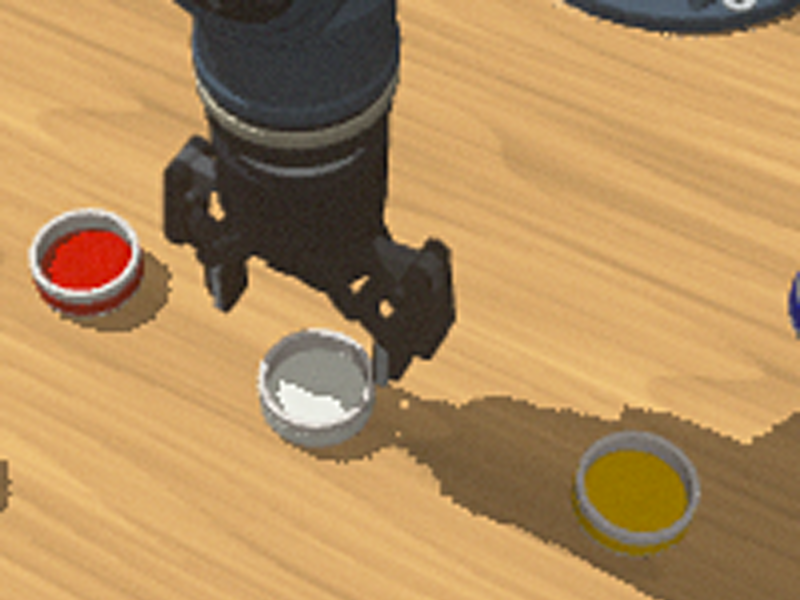

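The open gripper hangs over the white dish, with fingertips at about (225,305) and (395,375) in the crop. I'll get the real tip height from the depth data.

Run:
```python
from h import *
f=np.load("s1.npz"); X=cloud("scene",f["d"]).reshape(-1,3); X=X[f["d"].ravel()>0]
c=np.array([.4708,-.016])
for lo,hi in((-.09,-.036),(.036,.09)):
    m=(abs(X[:,0]-c[0])<.03)&(X[:,1]-c[1]>lo)&(X[:,1]-c[1]<hi)&(X[:,2]>.034)&(X[:,2]<.15)
    Q=X[m]; i=np.argsort(Q[:,2])[:8]; print(np.round(Q[i]*1000,1))
    for z in range(40,130,10):
        q=Q[(Q[:,2]>z/1e3)&(Q[:,2]<(z+10)/1e3)]
        if len(q): print(z,len(q),np.round(q[:,:2].min(0)*1000),np.round(q[:,:2].max(0)*1000))
```

```text
[[463.3 -59.8  66.6]
 [465.6 -58.3  66.8]
 [477.6 -58.2  67.4]
 [479.6 -61.8  67.4]
 [469.2 -58.5  67.5]
 [472.6 -58.8  67.9]
 [476.1 -59.   68.6]
 [461.7 -58.2  69.2]]
60 8 [462. -62.] [480. -58.]
70 30 [460. -72.] [482. -58.]
80 31 [460. -72.] [481. -58.]
90 24 [462. -71.] [481. -58.]
100 17 [475. -81.] [483. -59.]
110 86 [459. -88.] [484. -56.]
120 46 [457. -88.] [487. -55.]
[[478.3  33.1  65.9]
 [481.7  32.6  70.2]
 [481.9  28.1  70.7]
 [481.3  30.1  71.5]
 [479.4  33.5  71.5]
 [476.9  34.4  72.2]
 [480.9  27.6  72.6]
 [481.8  32.5  74. ]]
60 1 [478.  33.] [478.  33.]
70 21 [467.  28.] [482.  40.]
80 26 [467.  27.] [483.  41.]
90 22 [471.  27.] [482.  40.]
100 17 [477.  26.] [484.  42.]
110 94 [460.  21.] [485.  58.]
120 84 [458.  20.] [488.  58.]
```

Open tips stand at TCP+6, so at a 62 mm gap they sit near the TCP height. I'll grip with the TCP 8 mm above the dish origin.

Call:
apply_moves --targets '[{"translation": [0.2,-4.3,0],"delta_rot": [0,0,-0.006],"hand": 1},{"translation": [0,0,26],"delta_rot": [0,0,0],"hand": 1},{"translation": [0,0,18],"delta_rot": [0,0,0],"hand": 1},{"translation": [0,0,8],"delta_rot": [0,0,0],"hand": 1},{"translation": [0,0,0],"delta_rot": [0,0,0],"hand": 1},{"translation": [0,0,0],"delta_rot": [0,0,0],"hand": -1},{"translation": [0,0,0],"delta_rot": [0,0,0],"hand": -1},{"translation": [0,0,0],"delta_rot": [0,0,0],"hand": -1},{"translation": [0,0,0],"delta_rot": [0,0,0],"hand": -1}]' --squeeze 30

```text
time: 3.65
eef_pos: [0.4722, -0.0111, 0.0094]
tool_rot: [-0.0, 1.0, 0.0, 0.001]
ft_force: [-1.8, 1.2, 7.0]
finger_gap: 0.0609
gripper_force: 31.1
```

```bash
python3 g.py 618.4 -296.3 100
```

```text
t 3.65 tcp [472.2 -11.1   9.4] shift [146.3 285.2 -90.4] rot [-0.0001 -0.0018  0.0002] F [-1.8  1.2  7. ] gap 60.9 gf 31.1
```

Call:
apply_moves --targets '[{"translation": [0,0,-20],"delta_rot": [0,0,0],"hand": -1},{"translation": [0,0,-40],"delta_rot": [0,0,0],"hand": -1},{"translation": [0,0,-30],"delta_rot": [0,0,0],"hand": -1},{"translation": [25,48,0],"delta_rot": [0,0,0],"hand": -1},{"translation": [25,48,0],"delta_rot": [0,0,0],"hand": -1},{"translation": [25,48,0],"delta_rot": [0,0,0],"hand": -1},{"translation": [25,48,0],"delta_rot": [0,0,0],"hand": -1},{"translation": [25,48,0],"delta_rot": [0,0,0],"hand": -1},{"translation": [21,45,0],"delta_rot": [0,0,0],"hand": -1},{"translation": [0,0,0],"delta_rot": [0,0,0],"hand": -1}]'

```text
time: 4.9
eef_pos: [0.6184, -0.2994, 0.0978]
tool_rot: [0.0, 1.0, -0.001, 0.0]
ft_force: [-0.0, 1.0, -1.8]
finger_gap: 0.0611
gripper_force: 33.5
```

```bash
python3 g.py 618.4 -296.3 18
python3 - <<'E'
from h import *
p,d=manip.grab_frame("scene"); np.savez("s2.npz",p=p,d=d)
cv2.imwrite("pics/s2.png",cv2.resize(p[90:230,50:230],(771,600),interpolation=cv2.INTER_CUBIC))
X=cloud("scene",d); s=manip.get_state()["eef_pos"]
ok=(abs(X[...,2]-s[2]-.0185)<.004)&(np.hypot(X[...,0]-s[0],X[...,1]-s[1])<.036)&(d>0); Q=X[ok]; 
h=p.max(2)[ok]>110; print(ok.sum(),h.sum()); Q=Q[h]; A=np.c_[2*Q[:,:2],np.ones(len(Q))]; c=np.linalg.lstsq(A,(Q[:,:2]**2).sum(1),rcond=None)[0]
print(np.round(s*1000,1),np.round(c[:2]*1000,1),2000*np.sqrt(c[2]+c[:2]@c[:2]),np.percentile(Q[:,2],[10,50,90]))
E
```

```text
t 4.9 tcp [ 618.4 -299.4   97.8] shift [-0.1 -3.2 79.8] rot [ 0.0008 -0.0008 -0.0029] F [-0.   1.  -1.8] gap 61.1 gf 33.5
132 89
[ 617.5 -297.5   97.8] [ 616.9 -298.8] 57.79611522671771 [0.11437524 0.1159949  0.11726286]
```

View pics/s2.png

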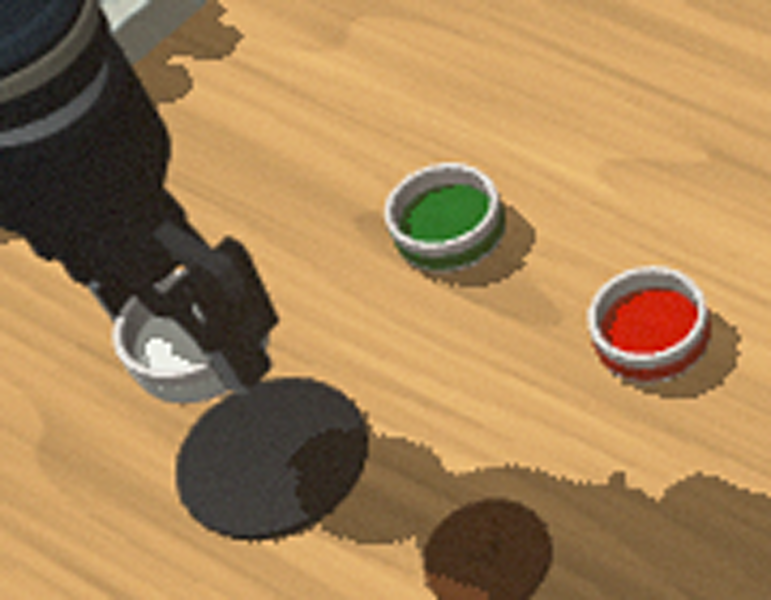

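The white dish (crop ~(170,345)) hangs level, its rim 18 mm above the TCP, so its origin is about 9.5 mm below the TCP. Next I lower it over the coaster.

Call:
apply_moves --targets '[{"translation": [1,-1.5,25],"delta_rot": [0,0,0],"hand": -1},{"translation": [0,0,30],"delta_rot": [0,0,0],"hand": -1},{"translation": [0,0,18],"delta_rot": [0,0,0],"hand": -1},{"translation": [0,0,0],"delta_rot": [0,0,0],"hand": -1},{"translation": [0,0,0],"delta_rot": [0,0,0],"hand": -1}]'

```text
time: 5.58
eef_pos: [0.6191, -0.2946, 0.0265]
tool_rot: [0.0, 1.0, 0.0, 0.001]
ft_force: [-0.0, -0.5, -1.0]
finger_gap: 0.0609
gripper_force: 33.4
```

```bash
python3 g.py 619 -295.2 15.5
```

```text
t 5.58 tcp [ 619.1 -294.6   26.5] shift [-0.1  0.6 11. ] rot [ 0.0005 -0.0012  0.0005] F [-0.  -0.5 -1. ] gap 60.9 gf 33.4
```

Call:
apply_moves --targets '[{"translation": [0,0.5,7],"delta_rot": [0,0,0],"hand": -1},{"translation": [0,0,3],"delta_rot": [0,0,0],"hand": -1},{"translation": [0,0,0.8],"delta_rot": [0,0,0],"hand": -1},{"translation": [0,0,0],"delta_rot": [0,0,0],"hand": -1},{"translation": [0,0,0],"delta_rot": [0,0,0],"hand": -1}]'

```text
time: 6.2
eef_pos: [0.6186, -0.2952, 0.0155]
tool_rot: [0.0, 1.0, 0.0, 0.0]
ft_force: [-2.4, 1.4, 6.2]
finger_gap: 0.0606
gripper_force: 34.1
```

```bash
python3 g.py 619 -295.2 15.5
```

```text
t 6.2 tcp [ 618.6 -295.2   15.5] shift [ 0.4  0.  -0. ] rot [ 0.0002 -0.0007  0.0001] F [-2.4  1.4  6.2] gap 60.6 gf 34.1
```

Contact is gentle at 6 N. I release, retreat, and start toward the yellow dish.

Call:
apply_moves --targets '[{"translation": [0,0,0],"delta_rot": [0,0,0],"hand": 0.6},{"translation": [0,0,0],"delta_rot": [0,0,0],"hand": 1},{"translation": [0,0,0],"delta_rot": [0,0,0],"hand": 1},{"translation": [0,0,-15],"delta_rot": [0,0,0],"hand": 1},{"translation": [0,0,-40],"delta_rot": [0,0,0],"hand": 1},{"translation": [0,0,-40],"delta_rot": [0,0,0],"hand": 1},{"translation": [-20,-55,-10],"delta_rot": [0,0,0],"hand": 1},{"translation": [-20,-55,0],"delta_rot": [0,0,0],"hand": 1},{"translation": [-20,-55,0],"delta_rot": [0,0,0],"hand": 1},{"translation": [-20,-55,0],"delta_rot": [0,0,0],"hand": 1}]'

```text
time: 7.45
eef_pos: [0.538, -0.0736, 0.1208]
tool_rot: [-0.0, 1.0, -0.0, 0.001]
ft_force: [0.8, 0.8, -0.2]
finger_gap: 0.0858
gripper_force: 0.0
```

```bash
python3 g.py 447.7 161 60
python3 - <<'E'
from run import *
fr={}
for n in("top","scene"): fr[n]=manip.grab_frame(n)
measure(fr)
E
```

```text
t 7.45 tcp [538.  -73.6 120.8] shift [ -90.5 -234.6   60.6] rot [-0.     -0.0017 -0.0001] F [ 0.8  0.8 -0.2] gap 85.8 gf 0.0
top
yellow [447.5 161.7] 48.1 414
blue [653.6  10.6] 46.8 369
blue [276.5 230.3] 62.7 722
rim [651.9  10.9] 61.0 192
rim [447.5 160.9] 60.2 150
rim [277.3 229. ] 80.5 301
purple [618.8 159.7] 25.2 135
dep [863.6 301.8] 60.1 27.1 79
dep [801.2 529.6] 79.7 27.2 90
dep [652.4  11.4] 58.0 27.7 174
dep [448.1 161.1] 58.0 27.5 175
scene
yellow [443.6 160.9] 46.3 389
red [ 460.5 -164.3] 29.5 129
blue [261.2 229.4] 29.0 134
green [ 450.8 -312.2] 38.3 174
rim [ 455.2 -310.1] 59.1 96
rim [268.6 204.1] 21.2 107
rim [ 615.  -299.3] 60.2 402
rim [684.9 -82.3] 38.8 80
rim [651.8  11.5] 59.7 193
coaster [ 388.9 -249.5] 65.4 606
coaster [ 395.7 -120.6] 31.4 142
coaster [ 652.3 -302.5] 34.2 173
lid [ 475.6 -146.9] 17.9 68
lid [ 612.6 -159.9] 57.0 446
orange [461.8 312.5] 22.3 122
purple [617.7 160.5] 23.3 168
dep [ 528.1 -606. ] 181.7 29.7 1174
dep [38.2 90.2] 65.9 26.9 94
dep [ 1.295e+02 -1.000e-01] 115.5 27.5 147
dep [ 455.5 -310. ] 57.9 27.2 171
dep [276.5 227.3] 69.8 27.2 91
dep [277.4 227.5] 81.0 27.7 106
dep [ 616.1 -296.4] 52.4 27.2 80
dep [ 616.6 -294.8] 61.2 27.3 80
dep [447.3 161.1] 57.9 27.6 221
dep [651.9  11.6] 57.8 27.6 249
dep [ 875.4 -271.4] 119.9 27.6 265
dep [ 930.  -116.1] 209.7 27.6 166
```

Call:
apply_moves --targets '[{"translation": [-18,-47,0],"delta_rot": [0,0,0],"hand": 1},{"translation": [-18,-47,0],"delta_rot": [0,0,0],"hand": 1},{"translation": [-18,-47,0],"delta_rot": [0,0,0],"hand": 1},{"translation": [-18,-45,0],"delta_rot": [0,0,0],"hand": 1},{"translation": [-18,-40,10],"delta_rot": [0,0,0],"hand": 1},{"translation": [0,0,30],"delta_rot": [0,0,0],"hand": 1},{"translation": [0,0,20],"delta_rot": [0,0,0],"hand": 1},{"translation": [0,0,0],"delta_rot": [0,0,0],"hand": 1},{"translation": [0,0,0],"delta_rot": [0,0,0],"hand": 1}]'

```text
time: 8.68
eef_pos: [0.4482, 0.069, 0.064]
tool_rot: [-0.034, 0.998, 0.055, -0.002]
ft_force: [-0.8, 0.1, -0.2]
finger_gap: 0.0853
gripper_force: 0.0
```

```bash
python3 g.py 447.7 161 9
cat > rim.py <<'E'
from h import *
def rim(z,c,n="scene",fr=None,r=.037):
    p,d=fr or manip.grab_frame(n); X=cloud(n,d)
    ok=(abs(X[...,2]-z)<.0025)&(np.hypot(X[...,0]-c[0],X[...,1]-c[1])<r)&(np.hypot(X[...,0]-c[0],X[...,1]-c[1])>.022)&(d>0)&(p.max(2)>70)
    Q=X[ok]; A=np.c_[2*Q[:,:2],np.ones(len(Q))]; s=np.linalg.lstsq(A,(Q[:,:2]**2).sum(1),rcond=None)[0]
    print(n,len(Q),np.round(s[:2]*1000,1),"dia",round(2000*np.sqrt(s[2]+s[:2]@s[:2]),1),"z",np.round(np.median(Q[:,2])*1000,1))
E
python3 -c "
from rim import *
for n in('top','scene'): rim(.0335,(.618,-.296),n)"
```

```text
t 8.68 tcp [448.2  69.   64. ] shift [  9.6 -87.6  61. ] rot [-0.0671  0.0038  0.1096] F [-0.8  0.1 -0.2] gap 85.3 gf 0.0
top 155 [ 617.5 -294.4] dia 58.1 z 33.8
scene 168 [ 616.4 -294.5] dia 58.0 z 33.6
```

```bash
python3 -c "
from bench import manip; s=manip.get_state(); print(s['q'].round(3),s['dq'].round(3),s['effort'].round(2),s['eef_pos'],s['ft_torque'].round(2))"
```

```text
[ 0.109  0.253 -0.485  0.832  0.067  3.141] [ 0.003  0.003 -0.002 -0.003  0.002 -0.001] [-1.000e-02 -4.760e+01  2.734e+01  4.000e-02  2.700e-01  0.000e+00] [0.44847817 0.06914776 0.06414373] [-0.02 -0.01  0.02]
```

Call:
apply_moves --targets '[{"translation": [0,0,-30],"delta_rot": [0,0,0],"hand": 1},{"translation": [0,0,-20],"delta_rot": [0,0,0],"hand": 1},{"translation": [0,0,0],"delta_rot": [0,0,0],"hand": 1}]'

```text
time: 9.15
eef_pos: [0.4496, 0.0659, 0.1149]
tool_rot: [-0.034, 0.998, 0.055, -0.0]
ft_force: [0.5, 0.4, -0.8]
finger_gap: 0.0852
gripper_force: 0.0
```

```bash
python3 -c "
from bench import manip; s=manip.get_state(); print(s['q'].round(3),s['dq'].round(3),s['effort'].round(2),s['eef_pos'],s['ft_torque'].round(2))"; python3 g.py 447.7 161 110
```

```text
[ 0.102  0.198 -0.406  0.964  0.067  3.133] [ 0.004  0.024 -0.042 -0.035  0.     0.003] [-6.000e-02 -4.748e+01  3.113e+01  7.100e-01  2.700e-01 -2.000e-02] [0.44960334 0.06592236 0.11490388] [-0.04  0.    0.03]
t 9.15 tcp [449.6  65.9 114.9] shift [  8.5 -94.2  11.3] rot [-0.0671  0.0007  0.1099] F [ 0.5  0.4 -0.8] gap 85.2 gf 0.0
```

Joint 6 hit its range because yaw 0 needs q6 = π+q1. I'll turn to yaw 90°, with the fingers closing along world x, which is centred for every pose used here.

```bash
sed -i 's/want=Ro.from_quat.*/want=Ro.from_quat([2**-.5,2**-.5,0,0])/' g.py; python3 g.py 447.7 161 110
```

```text
t 9.15 tcp [449.6  65.9 114.9] shift [  8.5 -94.2  11.3] rot [-0.0525 -0.0514 -1.4602] F [ 0.5  0.4 -0.8] gap 85.2 gf 0.0
```

Call:
apply_moves --targets '[{"translation": [0,0,0],"delta_rot": [-0.00583,-0.00571,-0.1622],"hand": 1},{"translation": [0,0,0],"delta_rot": [-0.00583,-0.00571,-0.1622],"hand": 1},{"translation": [0,0,0],"delta_rot": [-0.00583,-0.00571,-0.1622],"hand": 1},{"translation": [0,0,0],"delta_rot": [-0.00583,-0.00571,-0.1622],"hand": 1},{"translation": [0,0,0],"delta_rot": [-0.00583,-0.00571,-0.1622],"hand": 1},{"translation": [0,0,0],"delta_rot": [-0.00583,-0.00571,-0.1622],"hand": 1},{"translation": [0,0,0],"delta_rot": [-0.00583,-0.00571,-0.1622],"hand": 1},{"translation": [0,0,0],"delta_rot": [-0.00583,-0.00571,-0.1622],"hand": 1},{"translation": [0,0,0],"delta_rot": [-0.00583,-0.00571,-0.1622],"hand": 1},{"translation": [0,0,0],"delta_rot": [0,0,0],"hand": 1}]'

```text
time: 10.4
eef_pos: [0.4479, 0.066, 0.1126]
tool_rot: [-0.001, 0.707, 0.707, -0.002]
ft_force: [0.7, 0.0, -0.3]
finger_gap: 0.0855
gripper_force: 0.0
```

```bash
python3 g.py 447.7 161 60
```

```text
t 10.4 tcp [447.9  66.  112.6] shift [95.1 -0.  52.6] rot [-0.0045  0.0005 -0.001 ] F [ 0.7  0.  -0.3] gap 85.5 gf 0.0
```

Now tool x = world +y, tool y = world +x, z down.

Call:
apply_moves --targets '[{"translation": [30,0,0],"delta_rot": [-0.0045,0,-0.001],"hand": 1},{"translation": [35,0,0],"delta_rot": [0,0,0],"hand": 1},{"translation": [30,0,10],"delta_rot": [0,0,0],"hand": 1},{"translation": [0,0,25],"delta_rot": [0,0,0],"hand": 1},{"translation": [0,0,18],"delta_rot": [0,0,0],"hand": 1},{"translation": [0,0,0],"delta_rot": [0,0,0],"hand": 1},{"translation": [0,0,0],"delta_rot": [0,0,0],"hand": 1}]'

```text
time: 11.28
eef_pos: [0.4485, 0.1609, 0.0605]
tool_rot: [0.0, 0.707, 0.707, 0.0]
ft_force: [0.5, 0.4, 0.7]
finger_gap: 0.0854
gripper_force: 0.0
```

```bash
python3 g.py 447.7 161 9.5
```

```text
t 11.28 tcp [448.5 160.9  60.5] shift [ 0.1 -0.9 51. ] rot [ 0.0009  0.0003 -0.001 ] F [0.5 0.4 0.7] gap 85.4 gf 0.0
```

Call:
apply_moves --targets '[{"translation": [0,-0.8,25],"delta_rot": [0,0,0],"hand": 1},{"translation": [0,0,18],"delta_rot": [0,0,0],"hand": 1},{"translation": [0,0,6.5],"delta_rot": [0,0,0],"hand": 1},{"translation": [0,0,0],"delta_rot": [0,0,0],"hand": 1},{"translation": [0,0,0],"delta_rot": [0,0,0],"hand": -1},{"translation": [0,0,0],"delta_rot": [0,0,0],"hand": -1},{"translation": [0,0,0],"delta_rot": [0,0,0],"hand": -1},{"translation": [0,0,0],"delta_rot": [0,0,0],"hand": -1},{"translation": [0,0,0],"delta_rot": [0,0,0],"hand": -1}]'

```text
time: 12.4
eef_pos: [0.448, 0.1611, 0.0116]
tool_rot: [0.001, 0.707, 0.707, 0.001]
ft_force: [-2.4, -0.4, 7.3]
finger_gap: 0.0608
gripper_force: 33.1
```

```bash
python3 g.py 617 -294.5 130
```

```text
t 12.4 tcp [448.  161.1  11.6] shift [-455.7  168.8 -118.1] rot [ 0.0022 -0.0001  0.0008] F [-2.4 -0.4  7.3] gap 60.8 gf 33.1
```

Call:
apply_moves --targets '[{"translation": [0,0,-20],"delta_rot": [0,0,0],"hand": -1},{"translation": [0,0,-40],"delta_rot": [0,0,0],"hand": -1},{"translation": [-15,5,-40],"delta_rot": [0,0,0],"hand": -1},{"translation": [-40,15,-10],"delta_rot": [0,0,0],"hand": -1},{"translation": [-50,18,0],"delta_rot": [0,0,0],"hand": -1},{"translation": [-50,18,0],"delta_rot": [0,0,0],"hand": -1},{"translation": [-50,18,0],"delta_rot": [0,0,0],"hand": -1},{"translation": [-50,18,0],"delta_rot": [0,0,0],"hand": -1},{"translation": [-50,18,0],"delta_rot": [0,0,0],"hand": -1},{"translation": [-50,18,0],"delta_rot": [0,0,0],"hand": -1}]'

```text
time: 13.65
eef_pos: [0.5761, -0.1958, 0.1213]
tool_rot: [0.001, 0.707, 0.707, 0.0]
ft_force: [0.9, 1.0, -0.8]
finger_gap: 0.0603
gripper_force: 35.5
```

Call:
apply_moves --targets '[{"translation": [-50,18,0],"delta_rot": [0,0,0],"hand": -1},{"translation": [-40,18,0],"delta_rot": [0,0,0],"hand": -1},{"translation": [-10,4,0],"delta_rot": [0,0,0],"hand": -1},{"translation": [0,0,0],"delta_rot": [0,0,0],"hand": -1},{"translation": [0,0,0],"delta_rot": [0,0,0],"hand": -1},{"translation": [0,0,0],"delta_rot": [0,0,0],"hand": -1}]'

```text
time: 14.4
eef_pos: [0.6156, -0.2927, 0.1213]
tool_rot: [0.0, 0.706, 0.708, 0.0]
ft_force: [-0.5, -1.1, -1.0]
finger_gap: 0.0603
gripper_force: 35.5
```

```bash
python3 g.py 617 -294.5 60; python3 -c "
from rim import *
s=manip.get_state()['eef_pos']; print(s)
f=manip.grab_frame('scene')
rim(s[2]+.0165,s[:2],'scene',f); rim(.0335,(.617,-.2945),'scene',f)
s=manip.get_state()['eef_pos']; f=manip.grab_frame('top');rim(s[2]+.0165,s[:2],'top',f)
cv2.imwrite('pics/t3.png',cv2.resize(f[0][60:200,300:480],(771,600)))"
```

```text
t 14.4 tcp [ 615.6 -292.7  121.3] shift [-1.8  1.3 61.3] rot [0.0007 0.0004 0.0022] F [-0.5 -1.1 -1. ] gap 60.3 gf 35.5
[ 0.61560891 -0.2926972   0.12129898]
scene 157 [ 615.7 -292. ] dia 58.2 z 137.1
scene 173 [ 616.7 -294.2] dia 58.1 z 33.9
top 118 [ 615.9 -292.8] dia 59.3 z 137.1
```

Held yellow sits at (615.8,-292.4) and white at (617,-294.4), so I correct by (+1.2,-1.9) mm and descend.

Call:
apply_moves --targets '[{"translation": [-1.9,1.2,15],"delta_rot": [0,0,0.001],"hand": -1},{"translation": [0,0,30],"delta_rot": [0,0,0],"hand": -1},{"translation": [0,0,25],"delta_rot": [0,0,0],"hand": -1},{"translation": [0,0,0],"delta_rot": [0,0,0],"hand": -1},{"translation": [0,0,0],"delta_rot": [0,0,0],"hand": -1}]'

```text
time: 15.12
eef_pos: [0.6173, -0.296, 0.0513]
tool_rot: [0.001, 0.707, 0.707, 0.0]
ft_force: [0.1, -0.1, -0.5]
finger_gap: 0.0607
gripper_force: 35.4
```

```bash
python3 g.py 616.8 -294.6 39.8
```

```text
t 15.12 tcp [ 617.3 -296.    51.3] shift [ 1.4 -0.5 11.5] rot [ 0.001   0.0006 -0.0001] F [ 0.1 -0.1 -0.5] gap 60.7 gf 35.4
```

```bash
python3 -c "
from rim import *
from g import go
for n in('scene','top','scene'):
    f=manip.grab_frame(n); go(616.9,-294.4,39.8); rim(.0665,(.617,-.295),n,f)"
```

```text
t 15.18 tcp [ 617.6 -296.2   51.8] shift [ 1.8 -0.7 12. ] rot [ 0.0019  0.0011 -0.0001] F [-0.6 -0.2 -1.3] gap 60.6 gf 35.5
scene 146 [ 617.3 -295.1] dia 58.7 z 67.2
t 15.22 tcp [ 617.7 -296.2   52. ] shift [ 1.8 -0.8 12.2] rot [ 0.0023  0.0013 -0.0001] F [ 0.5  1.  -0.2] gap 60.6 gf 35.5
top 76 [ 617.8 -294.8] dia 57.7 z 67.1
t 15.28 tcp [ 617.7 -296.2   52.1] shift [ 1.8 -0.8 12.3] rot [ 0.0024  0.0013 -0.0001] F [-0.1 -1.   0.1] gap 60.9 gf 35.5
scene 154 [ 617.6 -295.2] dia 58.6 z 67.2
```

Call:
apply_moves --targets '[{"translation": [0.6,-0.5,4],"delta_rot": [0,0,0],"hand": -1},{"translation": [0,0,4],"delta_rot": [0,0,0],"hand": -1},{"translation": [0,0,3],"delta_rot": [0,0,0],"hand": -1},{"translation": [0,0,0.8],"delta_rot": [0,0,0],"hand": -1},{"translation": [0,0,0],"delta_rot": [0,0,0],"hand": -1},{"translation": [0,0,0],"delta_rot": [0,0,0],"hand": -1}]'

```text
time: 16.02
eef_pos: [0.6164, -0.2953, 0.0397]
tool_rot: [0.0, 0.707, 0.707, 0.0]
ft_force: [-3.4, 1.7, 6.2]
finger_gap: 0.0607
gripper_force: 36.2
```

```bash
python3 -c "
from rim import *
from g import go
for n in('scene','top'):
    f=manip.grab_frame(n); go(616.9,-294.4,39.8); rim(.0555,(.617,-.295),n,f)"
```

```text
t 16.07 tcp [ 616.4 -295.3   39.7] shift [ 0.9  0.5 -0.1] rot [ 0.0008  0.0006 -0.0001] F [-2.6  0.9  6. ] gap 60.6 gf 36.2
scene 138 [ 616.9 -294.8] dia 59.2 z 55.6
t 16.12 tcp [ 616.4 -295.2   39.7] shift [ 0.8  0.5 -0.1] rot [ 0.0008  0.0006 -0.0001] F [-2.5  0.8  5.6] gap 60.7 gf 36.2
top 85 [ 616.5 -294.9] dia 58.8 z 55.4
```

Yellow is seated (rim at 55.5, expected 56 less the usual 0.4 mm bias). I release and head to red.

Call:
apply_moves --targets '[{"translation": [0,0,0],"delta_rot": [0,0,0],"hand": 0.6},{"translation": [0,0,0],"delta_rot": [0,0,0],"hand": 1},{"translation": [0,0,0],"delta_rot": [0,0,0],"hand": 1},{"translation": [0,0,-20],"delta_rot": [0,0,0],"hand": 1},{"translation": [0,0,-40],"delta_rot": [0,0,0],"hand": 1},{"translation": [32,-38,0],"delta_rot": [0,0,0],"hand": 1},{"translation": [32,-38,0],"delta_rot": [0,0,0],"hand": 1},{"translation": [32,-38,0],"delta_rot": [0,0,0],"hand": 1},{"translation": [32,-40,10],"delta_rot": [0,0,0],"hand": 1},{"translation": [0,0,25],"delta_rot": [0,0,0],"hand": 1}]'

```text
time: 17.38
eef_pos: [0.4602, -0.1655, 0.0647]
tool_rot: [0.001, 0.707, 0.707, 0.0]
ft_force: [1.6, -0.1, 0.5]
finger_gap: 0.0853
gripper_force: 0.0
```

Call:
apply_moves --targets '[{"translation": [0,0,5],"delta_rot": [0,0,0],"hand": 1},{"translation": [0,0,0],"delta_rot": [0,0,0],"hand": 1},{"translation": [0,0,0],"delta_rot": [0,0,0],"hand": 1}]'

```text
time: 17.75
eef_pos: [0.4634, -0.1678, 0.0595]
tool_rot: [0.001, 0.707, 0.707, 0.0]
ft_force: [0.7, 0.2, 0.3]
finger_gap: 0.0857
gripper_force: 0.0
```

```bash
python3 -c "
from rim import *
from g import go
for n in('scene','top'):
    f=manip.grab_frame(n); go(462,-167.1,11.5); rim(.0555,(.617,-.295),n,f)"
```

```text
t 17.8 tcp [ 463.3 -167.7   59.4] shift [ 0.6 -1.3 47.9] rot [ 0.0014  0.0008 -0.0004] F [ 0.1 -0.2  0.1] gap 85.6 gf 0.0
scene 182 [ 616.2 -294.5] dia 58.0 z 55.7
t 17.85 tcp [ 463.2 -167.7   59.4] shift [ 0.6 -1.2 47.9] rot [ 0.0014  0.0007 -0.0005] F [-0.6 -0.1  0.6] gap 85.7 gf 0.0
top 81 [ 617.1 -294.2] dia 57.4 z 55.6
```

Yellow stayed at (616.6,-294.4), z good. Grip red.

Call:
apply_moves --targets '[{"translation": [0.6,-1.2,22],"delta_rot": [0,0,0],"hand": 1},{"translation": [0,0,18],"delta_rot": [0,0,0],"hand": 1},{"translation": [0,0,8],"delta_rot": [0,0,0],"hand": 1},{"translation": [0,0,0],"delta_rot": [0,0,0],"hand": 1},{"translation": [0,0,0],"delta_rot": [0,0,0],"hand": -1},{"translation": [0,0,0],"delta_rot": [0,0,0],"hand": -1},{"translation": [0,0,0],"delta_rot": [0,0,0],"hand": -1},{"translation": [0,0,0],"delta_rot": [0,0,0],"hand": -1},{"translation": [0,0,0],"delta_rot": [0,0,0],"hand": -1}]'

```text
time: 18.98
eef_pos: [0.4619, -0.1669, 0.0119]
tool_rot: [0.001, 0.707, 0.707, 0.0]
ft_force: [-1.1, -0.5, 6.0]
finger_gap: 0.0616
gripper_force: 31.4
```

```bash
python3 g.py 616.7 -294.4 131
```

```text
t 18.98 tcp [ 461.9 -166.9   11.9] shift [-127.6  155.1 -118.6] rot [ 0.002   0.0011 -0.0001] F [-1.1 -0.5  6. ] gap 61.6 gf 31.4
```

Call:
apply_moves --targets '[{"translation": [0,0,-20],"delta_rot": [0,0,0],"hand": -1},{"translation": [0,0,-45],"delta_rot": [0,0,0],"hand": -1},{"translation": [0,0,-43],"delta_rot": [0,0,0],"hand": -1},{"translation": [-25,31,-10],"delta_rot": [0,0,0],"hand": -1},{"translation": [-35,42,0],"delta_rot": [0,0,0],"hand": -1},{"translation": [-35,42,0],"delta_rot": [0,0,0],"hand": -1},{"translation": [-25,30,0],"delta_rot": [0,0,0],"hand": -1},{"translation": [-8,10,0],"delta_rot": [0,0,0],"hand": -1},{"translation": [0,0,0],"delta_rot": [0,0,0],"hand": -1},{"translation": [0,0,0],"delta_rot": [0,0,0],"hand": -1}]'

```text
time: 20.23
eef_pos: [0.6156, -0.2942, 0.1292]
tool_rot: [0.0, 0.707, 0.707, -0.0]
ft_force: [-0.3, 0.2, -2.4]
finger_gap: 0.0612
gripper_force: 33.6
```

Call:
apply_moves --targets '[{"translation": [0,0,25],"delta_rot": [0,0,0],"hand": -1},{"translation": [0,0,25],"delta_rot": [0,0,0],"hand": -1},{"translation": [0,0,5],"delta_rot": [0,0,0],"hand": -1},{"translation": [0,0,0],"delta_rot": [0,0,0],"hand": -1},{"translation": [0,0,0],"delta_rot": [0,0,0],"hand": -1}]'

```text
time: 20.85
eef_pos: [0.6168, -0.2948, 0.0755]
tool_rot: [0.001, 0.707, 0.707, 0.0]
ft_force: [0.7, -0.0, -0.9]
finger_gap: 0.0613
gripper_force: 33.6
```

```bash
python3 -c "
from rim import *
from g import go
for n in('scene','top'):
    f=manip.grab_frame(n); go(616.7,-294.4,61.9); z=manip.get_state()['eef_pos'][2]+.016; rim(z,(.617,-.2945),n,f)"
```

```text
t 20.9 tcp [ 616.8 -294.9   75.4] shift [ 0.5 -0.1 13.5] rot [ 0.0022  0.0012 -0.0001] F [-0.8  0.3 -2. ] gap 61.4 gf 33.6
scene 146 [ 616.8 -295. ] dia 58.6 z 91.1
t 20.95 tcp [ 616.8 -294.9   75.2] shift [ 0.5 -0.1 13.3] rot [ 0.0021  0.0012 -0.0001] F [-0.  -0.1 -1. ] gap 61.0 gf 33.6
top 88 [ 617.3 -294.9] dia 57.7 z 90.9
```

Call:
apply_moves --targets '[{"translation": [0.6,-0.4,5],"delta_rot": [0,0,0],"hand": -1},{"translation": [0,0,4],"delta_rot": [0,0,0],"hand": -1},{"translation": [0,0,3],"delta_rot": [0,0,0],"hand": -1},{"translation": [0,0,1.4],"delta_rot": [0,0,0],"hand": -1},{"translation": [0,0,0],"delta_rot": [0,0,0],"hand": -1},{"translation": [0,0,0],"delta_rot": [0,0,0],"hand": -1}]'

```text
time: 21.7
eef_pos: [0.6158, -0.2941, 0.062]
tool_rot: [0.001, 0.707, 0.707, 0.0]
ft_force: [-4.0, 2.6, 10.2]
finger_gap: 0.0611
gripper_force: 34.5
```

```bash
python3 -c "
from rim import *
from g import go
for n in('scene','top'):
    f=manip.grab_frame(n); go(616.7,-294.4,61.9); rim(.0775,(.617,-.2945),n,f)"
```

```text
t 21.75 tcp [ 615.8 -294.1   62. ] shift [-0.3  0.9  0.1] rot [ 0.0013  0.0008 -0.0002] F [-4.8  1.7  9.7] gap 61.3 gf 34.5
scene 142 [ 616.8 -294.5] dia 59.4 z 77.6
t 21.8 tcp [ 615.8 -294.1   62. ] shift [-0.3  0.9  0.1] rot [ 0.0012  0.0008 -0.0002] F [-4.   2.  10.2] gap 61.4 gf 34.5
top 92 [ 617.  -293.9] dia 57.9 z 77.6
```

Red is seated with its rim at 77.6. I release and go to blue at (652.1,11.5).

Call:
apply_moves --targets '[{"translation": [0,0,0],"delta_rot": [0,0,0],"hand": 0.6},{"translation": [0,0,0],"delta_rot": [0,0,0],"hand": 1},{"translation": [0,0,0],"delta_rot": [0,0,0],"hand": 1},{"translation": [0,0,-20],"delta_rot": [0,0,0],"hand": 1},{"translation": [0,0,-35],"delta_rot": [0,0,0],"hand": 1},{"translation": [50,6,-5],"delta_rot": [0,0,0],"hand": 1},{"translation": [55,6,0],"delta_rot": [0,0,0],"hand": 1},{"translation": [55,6,0],"delta_rot": [0,0,0],"hand": 1},{"translation": [55,6,0],"delta_rot": [0,0,0],"hand": 1},{"translation": [55,7,0],"delta_rot": [0,0,0],"hand": 1}]'

```text
time: 23.05
eef_pos: [0.647, -0.0223, 0.1206]
tool_rot: [0.0, 0.707, 0.707, 0.0]
ft_force: [1.5, -0.1, 0.1]
finger_gap: 0.0854
gripper_force: 0.0
```

Call:
apply_moves --targets '[{"translation": [35,5,0],"delta_rot": [0,0,0],"hand": 1},{"translation": [0,0,25],"delta_rot": [0,0,0],"hand": 1},{"translation": [0,0,30],"delta_rot": [0,0,0],"hand": 1},{"translation": [0,0,0],"delta_rot": [0,0,0],"hand": 1},{"translation": [0,0,0],"delta_rot": [0,0,0],"hand": 1}]'

```text
time: 23.68
eef_pos: [0.6524, 0.0108, 0.0664]
tool_rot: [0.001, 0.707, 0.707, 0.0]
ft_force: [0.1, 0.1, 0.2]
finger_gap: 0.0855
gripper_force: 0.0
```

```bash
python3 -c "
from rim import *
from g import go
for n in('scene','top'):
    f=manip.grab_frame(n); go(652.1,11.5,11.5); rim(.0775,(.617,-.295),n,f)"
```

```text
t 23.73 tcp [652.8  10.7  66.9] shift [ 0.8 -0.8 55.4] rot [ 0.0024  0.0004 -0.0004] F [ 1.2  0.  -0.3] gap 85.7 gf 0.0
scene 180 [ 615.7 -294.5] dia 58.2 z 77.5
t 23.77 tcp [652.8  10.7  67. ] shift [ 0.8 -0.9 55.5] rot [ 0.0027  0.0004 -0.0004] F [0.4 0.2 0.4] gap 85.4 gf 0.0
top 180 [ 616.4 -294.2] dia 57.9 z 77.7
```

Call:
apply_moves --targets '[{"translation": [0.8,-0.8,25],"delta_rot": [0,0,0],"hand": 1},{"translation": [0,0,22],"delta_rot": [0,0,0],"hand": 1},{"translation": [0,0,8],"delta_rot": [0,0,0],"hand": 1},{"translation": [0,0,0],"delta_rot": [0,0,0],"hand": 1},{"translation": [0,0,0],"delta_rot": [0,0,0],"hand": -1},{"translation": [0,0,0],"delta_rot": [0,0,0],"hand": -1},{"translation": [0,0,0],"delta_rot": [0,0,0],"hand": -1},{"translation": [0,0,0],"delta_rot": [0,0,0],"hand": -1},{"translation": [0,0,0],"delta_rot": [0,0,0],"hand": -1}]'

```text
time: 24.9
eef_pos: [0.652, 0.0117, 0.012]
tool_rot: [0.001, 0.707, 0.707, 0.001]
ft_force: [-1.1, -0.3, 5.7]
finger_gap: 0.0606
gripper_force: 32.4
```

```bash
python3 g.py 616.1 -294.4 145
```

```text
t 24.9 tcp [652.   11.7  12. ] shift [-306.2  -35.5 -132.9] rot [ 0.0027  0.0005 -0.0001] F [-1.1 -0.3  5.7] gap 60.6 gf 32.4
```

Call:
apply_moves --targets '[{"translation": [0,0,-20],"delta_rot": [0,0,0],"hand": -1},{"translation": [0,0,-45],"delta_rot": [0,0,0],"hand": -1},{"translation": [0,0,-48],"delta_rot": [0,0,0],"hand": -1},{"translation": [-30,-4,-20],"delta_rot": [0,0,0],"hand": -1},{"translation": [-50,-6,0],"delta_rot": [0,0,0],"hand": -1},{"translation": [-55,-6,0],"delta_rot": [0,0,0],"hand": -1},{"translation": [-55,-6,0],"delta_rot": [0,0,0],"hand": -1},{"translation": [-55,-6,0],"delta_rot": [0,0,0],"hand": -1},{"translation": [-40,-5,0],"delta_rot": [0,0,0],"hand": -1},{"translation": [-21,-2.5,0],"delta_rot": [0,0,0],"hand": -1}]'

```text
time: 26.15
eef_pos: [0.615, -0.2964, 0.1439]
tool_rot: [0.001, 0.708, 0.706, 0.0]
ft_force: [1.1, 0.3, -2.0]
finger_gap: 0.0604
gripper_force: 33.4
```

Call:
apply_moves --targets '[{"translation": [0,0,0],"delta_rot": [0,0,0],"hand": -1},{"translation": [0,0,20],"delta_rot": [0,0,0],"hand": -1},{"translation": [0,0,20],"delta_rot": [0,0,0],"hand": -1},{"translation": [0,0,5],"delta_rot": [0,0,0],"hand": -1},{"translation": [0,0,0],"delta_rot": [0,0,0],"hand": -1},{"translation": [0,0,0],"delta_rot": [0,0,0],"hand": -1}]'

```text
time: 26.9
eef_pos: [0.6162, -0.294, 0.0997]
tool_rot: [0.001, 0.707, 0.707, 0.0]
ft_force: [-0.6, -0.3, -0.5]
finger_gap: 0.0606
gripper_force: 33.4
```

```bash
python3 -c "
from rim import *
from g import go
for n in('scene','top'):
    f=manip.grab_frame(n); go(616.1,-294.4,84); z=manip.get_state()['eef_pos'][2]+.016; rim(z,(.616,-.2945),n,f)"
```

```text
t 26.95 tcp [ 616.1 -294.2   99.6] shift [-0.2 -0.1 15.6] rot [0.0019 0.001  0.0002] F [-0.5 -0.9 -2. ] gap 60.5 gf 33.4
scene 153 [ 616.  -293.6] dia 58.5 z 115.4
t 27.0 tcp [ 616.1 -294.3   99.6] shift [-0.1 -0.  15.6] rot [0.0019 0.001  0.0001] F [-0.1 -0.7 -1.1] gap 60.5 gf 33.4
top 98 [ 615.9 -294.1] dia 58.4 z 115.2
```

Call:
apply_moves --targets '[{"translation": [-0.4,0,6],"delta_rot": [0,0,0],"hand": -1},{"translation": [0,0,5],"delta_rot": [0,0,0],"hand": -1},{"translation": [0,0,3],"delta_rot": [0,0,0],"hand": -1},{"translation": [0,0,1.7],"delta_rot": [0,0,0],"hand": -1},{"translation": [0,0,0],"delta_rot": [0,0,0],"hand": -1},{"translation": [0,0,0],"delta_rot": [0,0,0],"hand": -1}]'

```text
time: 27.75
eef_pos: [0.6154, -0.2947, 0.084]
tool_rot: [0.001, 0.707, 0.707, 0.0]
ft_force: [-3.1, 0.6, 8.2]
finger_gap: 0.0607
gripper_force: 34.3
```

```bash
python3 -c "
from rim import *
from g import go
for n in('scene','top'):
    f=manip.grab_frame(n); go(616.1,-294.4,84); rim(.0995,(.616,-.2945),n,f)"
```

```text
t 27.8 tcp [ 615.4 -294.7   84. ] shift [0.3 0.7 0. ] rot [ 0.001   0.0008 -0.0002] F [-3.   1.2  7.6] gap 60.5 gf 34.3
scene 160 [ 615.7 -294.3] dia 58.6 z 99.6
t 27.85 tcp [ 615.4 -294.7   84. ] shift [0.3 0.7 0. ] rot [ 0.001   0.0008 -0.0003] F [-2.9  1.4  8.3] gap 60.4 gf 34.3
top 100 [ 616.2 -294.1] dia 57.6 z 99.5
```

Blue is seated at 99.6. I release and go to the lid.

Call:
apply_moves --targets '[{"translation": [0,0,0],"delta_rot": [0,0,0],"hand": 0.6},{"translation": [0,0,0],"delta_rot": [0,0,0],"hand": 1},{"translation": [0,0,0],"delta_rot": [0,0,0],"hand": 1},{"translation": [0,0,-20],"delta_rot": [0,0,0],"hand": 1},{"translation": [0,0,-35],"delta_rot": [0,0,0],"hand": 1},{"translation": [40,-1,0],"delta_rot": [0,0,0],"hand": 1},{"translation": [50,-1,0],"delta_rot": [0,0,0],"hand": 1},{"translation": [45,-1,0],"delta_rot": [0,0,0],"hand": 0.2},{"translation": [0,0,35],"delta_rot": [0,0,0],"hand": 0},{"translation": [0,0,35],"delta_rot": [0,0,0],"hand": 0}]'

```text
time: 29.1
eef_pos: [0.6131, -0.1589, 0.0676]
tool_rot: [0.001, 0.707, 0.708, 0.0]
ft_force: [-0.6, 0.2, -0.4]
finger_gap: 0.0426
gripper_force: 0.0
```

Call:
apply_moves --targets '[{"translation": [0,0,0],"delta_rot": [0,0,0],"hand": 0},{"translation": [0,0,0],"delta_rot": [0,0,0],"hand": 0}]'

```text
time: 29.35
eef_pos: [0.6132, -0.16, 0.069]
tool_rot: [0.001, 0.707, 0.707, 0.0]
ft_force: [0.5, 0.3, 0.7]
finger_gap: 0.0428
gripper_force: 0.0
```

```bash
python3 -c "
from rim import *
from g import go
for n in('scene','top'):
    f=manip.grab_frame(n); go(612.4,-159.7,23); rim(.0995,(.616,-.2945),n,f)
    if n=='scene':
        cv2.imwrite('pics/s4.png',cv2.resize(f[0][90:250,60:260],(750,600)))
        X=cloud(n,f[1]); s=manip.get_state()['eef_pos']
        m=(f[1]>0)&(X[...,2]>.05)&(abs(X[...,0]-s[0])<.04)&(abs(X[...,1]-s[1])<.018); Q=X[m]; Q=Q[np.argsort(Q[:,2])[:12]]; print((Q*1000).round(1))"
```

```text
t 29.4 tcp [ 613.6 -160.1   69.4] shift [ 0.4 -1.3 46.4] rot [ 0.0026  0.0009 -0.0004] F [-0.2 -0.7  0.3] gap 42.7 gf 0.0
scene 170 [ 615.4 -294.4] dia 58.0 z 99.6
[[ 590.9 -161.8   64.2]
 [ 591.4 -166.2   65.2]
 [ 591.2 -156.2   65.3]
 [ 590.6 -159.    65.9]
 [ 591.6 -150.7   66.3]
 [ 586.1 -149.9   66.7]
 [ 588.9 -150.2   66.7]
 [ 591.2 -168.2   67.1]
 [ 640.8 -150.7   67.2]
 [ 591.  -153.3   67.3]
 [ 637.3 -148.6   67.5]
 [ 640.3 -153.2   68.2]]
t 29.45 tcp [ 613.6 -160.2   69.6] shift [ 0.5 -1.4 46.6] rot [ 0.0031  0.0011 -0.0005] F [-0.2 -0.  -0.5] gap 42.7 gf 0.0
top 0 [0. 0.] dia 0.0 z nan
  return _methods._mean(a, axis=axis, dtype=dtype,
  ret = ret.dtype.type(ret / rcount)
```

View pics/s4.png

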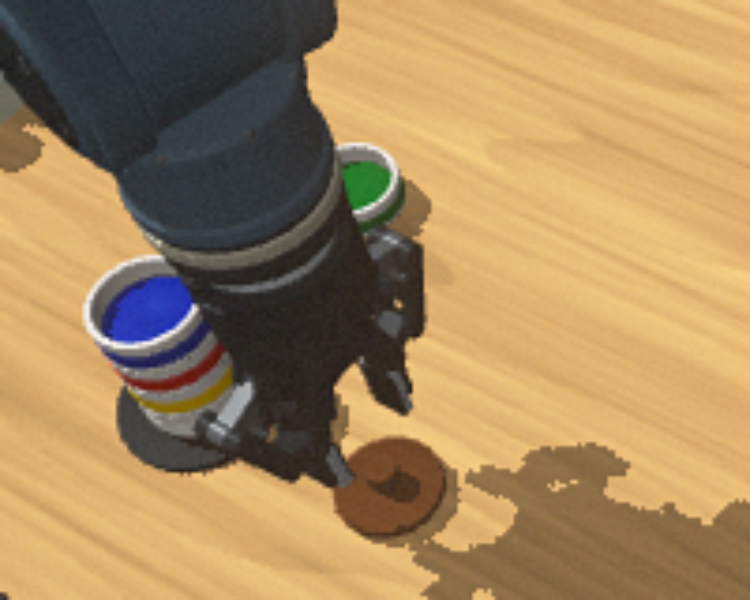

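The stack stands straight at crop (150,330), with white, yellow, red and blue bands from the bottom. The lid knob is at (400,485), clear below the half-open fingers. Now I descend on the knob.

Call:
apply_moves --targets '[{"translation": [0.4,-1.3,20],"delta_rot": [-0.003,-0.001,0],"hand": 0},{"translation": [0,0,18],"delta_rot": [0,0,0],"hand": 0},{"translation": [0,0,8.5],"delta_rot": [0,0,0],"hand": 0},{"translation": [0,0,0],"delta_rot": [0,0,0],"hand": 0},{"translation": [0,0,0],"delta_rot": [0,0,0],"hand": -1},{"translation": [0,0,0],"delta_rot": [0,0,0],"hand": -1},{"translation": [0,0,0],"delta_rot": [0,0,0],"hand": -1},{"translation": [0,0,0],"delta_rot": [0,0,0],"hand": -1},{"translation": [0,0,0],"delta_rot": [0,0,0],"hand": -1}]'

```text
time: 30.58
eef_pos: [0.612, -0.1595, 0.0224]
tool_rot: [0.003, 0.707, 0.707, 0.001]
ft_force: [-0.0, -0.7, 6.0]
finger_gap: 0.0163
gripper_force: 29.4
```

```bash
python3 g.py 616 -294.3 175
```

```text
t 30.57 tcp [ 612.  -159.5   22.4] shift [-135.1    4.8 -152.3] rot [ 0.0052  0.002  -0.0001] F [-0.  -0.7  6. ] gap 16.3 gf 29.4
```

Call:
apply_moves --targets '[{"translation": [0,0,-20],"delta_rot": [0.004,0.0015,0],"hand": -1},{"translation": [0,0,-50],"delta_rot": [0,0,0],"hand": -1},{"translation": [0,0,-50],"delta_rot": [0,0,0],"hand": -1},{"translation": [0,0,-20],"delta_rot": [0,0,0],"hand": -1},{"translation": [-30,1,0],"delta_rot": [0,0,0],"hand": -1},{"translation": [-45,1,0],"delta_rot": [0,0,0],"hand": -1},{"translation": [-40,1,0],"delta_rot": [0,0,0],"hand": -1},{"translation": [-20,1,0],"delta_rot": [0,0,0],"hand": -1},{"translation": [0,0,0],"delta_rot": [0,0,0],"hand": -1},{"translation": [0,0,0],"delta_rot": [0,0,0],"hand": -1}]'

```text
time: 31.82
eef_pos: [0.6153, -0.2933, 0.1613]
tool_rot: [-0.001, 0.707, 0.707, -0.0]
ft_force: [0.3, -0.3, -0.5]
finger_gap: 0.0163
gripper_force: 29.5
```

```bash
python3 -c "
from rim import *
from g import go
for n in('scene','top'):
    f=manip.grab_frame(n); go(616,-294.3,116.4)
    s=manip.get_state()['eef_pos']; X=cloud(n,f[1])
    ok=(f[1]>0)&(abs(X[...,2]-(s[2]-.0098))<.003)&(np.hypot(X[...,0]-s[0],X[...,1]-s[1])<.037)
    h=cv2.cvtColor(f[0],cv2.COLOR_BGR2HSV); ok&=(h[...,0]<20)&(h[...,1]>80)
    Q=X[ok]; print(len(Q),Q[:,2].mean()*1000); A=np.c_[Q[:,:2]-s[:2],np.ones(len(Q))]; print('slope',np.linalg.lstsq(A,Q[:,2],rcond=None)[0])
    (x,y),r=cv2.minEnclosingCircle((Q[:,:2]*1000).astype(np.float32)); print('circle',x,y,2*r)
    cv2.imwrite(f'pics/{n}5.png',cv2.resize(f[0][90:250,60:260] if n=='scene' else f[0][60:200,300:480],(750,600)))"
```

```text
t 31.88 tcp [ 615.4 -293.1  161.5] shift [-1.2  0.6 45.1] rot [-0.0006 -0.0005  0.0009] F [-0.7 -0.  -0.6] gap 16.4 gf 29.5
401 151.66240832295816
slope [-0.01165628 -0.01746304  0.15188268]
circle 616.2909545898438 -294.1854248046875 63.719215393066406
t 31.93 tcp [ 615.5 -293.   161.5] shift [-1.3  0.5 45.1] rot [-0.0005 -0.0004  0.0012] F [-0.1 -0.2 -0.9] gap 16.6 gf 29.5
347 151.732552989512
slope [-0.00230947  0.0064655   0.15164575]
circle 615.8599853515625 -293.2177429199219 61.66236877441406
```

View pics/scene5.png

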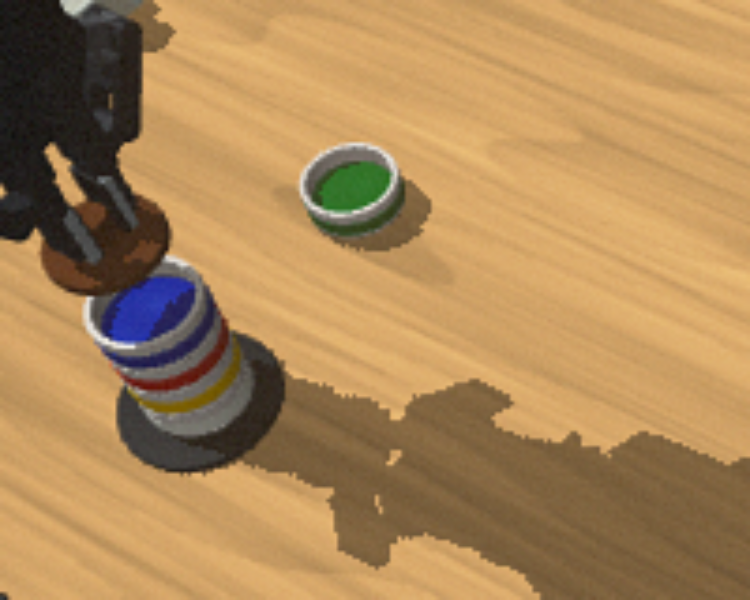

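The lid (crop (105,240)) is level and above the stack. I correct -0.7 mm in y and lower it.

Call:
apply_moves --targets '[{"translation": [-0.7,0,18],"delta_rot": [0,0,0],"hand": -1},{"translation": [0,0,15],"delta_rot": [0,0,0],"hand": -1},{"translation": [0,0,3],"delta_rot": [0,0,0],"hand": -1},{"translation": [0,0,0],"delta_rot": [0,0,0],"hand": -1},{"translation": [0,0,0],"delta_rot": [0,0,0],"hand": -1}]'

```text
time: 32.55
eef_pos: [0.6157, -0.2951, 0.126]
tool_rot: [0.0, 0.707, 0.707, 0.0]
ft_force: [-1.1, -0.1, -0.4]
finger_gap: 0.0162
gripper_force: 29.5
```

```bash
cat > lid.py <<'E'
from rim import *
from g import go
for n in('scene','top'):
    f=manip.grab_frame(n); go(615.8,-294.2,116.4)
    s=manip.get_state()['eef_pos']; X=cloud(n,f[1])
    ok=(f[1]>0)&(abs(X[...,2]-(s[2]-.0098))<.003)&(np.hypot(X[...,0]-s[0],X[...,1]-s[1])<.037)
    h=cv2.cvtColor(f[0],cv2.COLOR_BGR2HSV); ok&=(h[...,0]<20)&(h[...,1]>80)
    Q=X[ok]; (x,y),r=cv2.minEnclosingCircle((Q[:,:2]*1000).astype(np.float32)); print('lid',len(Q),np.median(Q[:,2])*1000,x,y,2*r)
E
python3 lid.py
```

```text
t 32.6 tcp [ 615.7 -295.1  126.1] shift [0.9 0.1 9.7] rot [ 0.0005  0.0004 -0.0001] F [-0.9 -0.2 -1.2] gap 16.3 gf 29.5
lid 370 116.39994825833 615.7289428710938 -295.8132629394531 62.14262771606445
t 32.65 tcp [ 615.6 -295.2  126. ] shift [1.  0.2 9.6] rot [ 0.0004  0.0004 -0.0002] F [-0.3  0.4 -1.5] gap 16.1 gf 29.5
lid 311 116.38020132674824 616.1944580078125 -295.31048583984375 60.813716888427734
```

Call:
apply_moves --targets '[{"translation": [1.1,0,2],"delta_rot": [0,0,0],"hand": -1},{"translation": [0,0,3],"delta_rot": [0,0,0],"hand": -1},{"translation": [0,0,3],"delta_rot": [0,0,0],"hand": -1},{"translation": [0,0,1.7],"delta_rot": [0,0,0],"hand": -1},{"translation": [0,0,0],"delta_rot": [0,0,0],"hand": -1},{"translation": [0,0,0],"delta_rot": [0,0,0],"hand": -1}]'

```text
time: 33.4
eef_pos: [0.6155, -0.294, 0.1164]
tool_rot: [0.0, 0.707, 0.707, 0.0]
ft_force: [-1.1, -0.5, 5.9]
finger_gap: 0.0168
gripper_force: 30.0
```

```bash
python3 lid.py
```

```text
t 33.45 tcp [ 615.5 -294.   116.4] shift [-0.2  0.3 -0. ] rot [ 0.0005  0.0004 -0.0002] F [-0.5  0.6  5.7] gap 16.2 gf 30.0
lid 361 106.89383287359054 615.8115844726562 -294.6170959472656 62.3970947265625
t 33.5 tcp [ 615.5 -294.   116.4] shift [-0.2  0.3  0. ] rot [ 0.0004  0.0004 -0.0001] F [-2.2  0.9  5.5] gap 16.5 gf 30.0
lid 301 106.88455627251717 616.0802612304688 -294.5095520019531 62.13020706176758
```

The lid is seated with its disc top at 106.9. I release and retreat clear.

Call:
apply_moves --targets '[{"translation": [0,0,0],"delta_rot": [0,0,0],"hand": 0},{"translation": [0,0,0],"delta_rot": [0,0,0],"hand": 0},{"translation": [0,0,0],"delta_rot": [0,0,0],"hand": 0.2},{"translation": [0,0,-15],"delta_rot": [0,0,0],"hand": 0.3},{"translation": [0,0,-40],"delta_rot": [0,0,0],"hand": 0.3},{"translation": [0,0,-40],"delta_rot": [0,0,0],"hand": 0.3},{"translation": [40,-40,0],"delta_rot": [0,0,0],"hand": 0.3},{"translation": [40,-40,0],"delta_rot": [0,0,0],"hand": 0.3},{"translation": [40,-40,0],"delta_rot": [0,0,0],"hand": 0.3},{"translation": [40,-40,0],"delta_rot": [0,0,0],"hand": 0.3}]'

```text
time: 34.75
eef_pos: [0.4543, -0.1328, 0.2119]
tool_rot: [0.001, 0.707, 0.707, 0.0]
ft_force: [0.6, 0.3, 1.0]
finger_gap: 0.0554
gripper_force: 0.0
```

Call:
apply_moves --targets '[{"translation": [40,-30,0],"delta_rot": [0,0,0],"hand": 0.3},{"translation": [40,-10,0],"delta_rot": [0,0,0],"hand": 0.3},{"translation": [0,0,0],"delta_rot": [0,0,0],"hand": 0.3},{"translation": [0,0,0],"delta_rot": [0,0,0],"hand": 0.3}]'

```text
time: 35.25
eef_pos: [0.4161, -0.0541, 0.2117]
tool_rot: [0.001, 0.707, 0.707, 0.0]
ft_force: [-0.6, 0.4, 0.4]
finger_gap: 0.0554
gripper_force: 0.0
```

```bash
python3 -c "
from rim import *
for n in('scene','top'):
    f=manip.grab_frame(n); X=cloud(n,f[1])
    ok=(f[1]>0)&(abs(X[...,2]-.107)<.003)&(np.hypot(X[...,0]-.616,X[...,1]+.294)<.037); Q=X[ok]
    print(len(Q),np.median(Q[:,2]),cv2.minEnclosingCircle((Q[:,:2]*1000).astype(np.float32)))
    if n=='scene': rim(.0275,(.4557,-.31),n,f); cv2.imwrite('pics/end.png',cv2.resize(f[0],(800,600)))
print(manip.get_state()['time'])"
```

```text
541 0.10693266520879095 ((615.2891235351562, -295.052978515625), 31.537517547607422)
scene 130 [ 455.1 -310. ] dia 57.9 z 27.5
608 0.10687087970323443 ((615.9074096679688, -294.33758544921875), 31.150117874145508)
35.35
```

View pics/end.png

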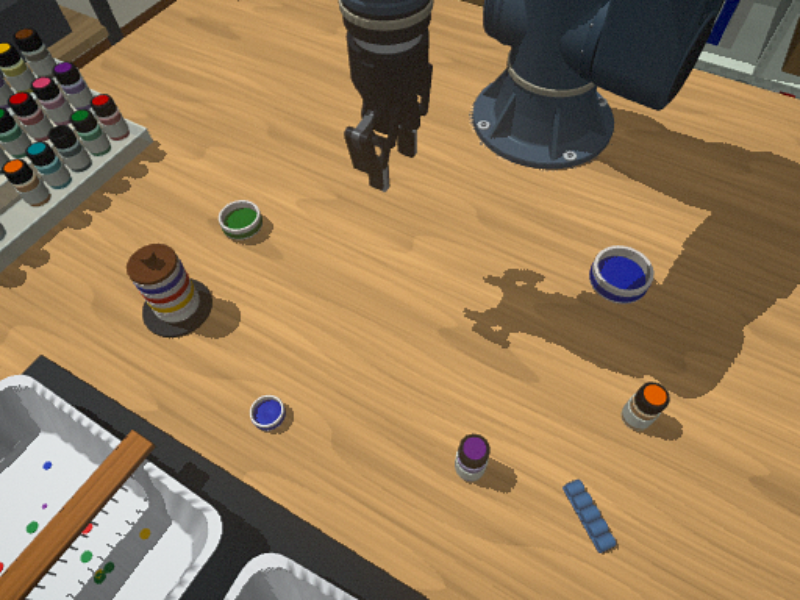

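The lidded stack stands at (165,285) on the coaster. The green dish (240,218) and both bottles (645,405) and (473,455) are untouched, and the arm is clear, so I hand the job in.

```bash
python3 -c "
from bench import manip; print(manip.finish_job())"
```

```text
the job is handed in; nothing more can be done
None
```

The dishes are stacked white, yellow, red, blue and closed with the lid, knob up, about 3 mm off the coaster's centre; the green dish and both bottles were left where they stood, and the job was handed in at about 35 s (no verdict was returned).

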